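# Index a board under the camera microscope and set the brake

## Task

Push the spokes of the rotary board holder round until the large square chip on its circuit board is centred under the lens of the camera microscope, and then push the brake lever round to its locked end stop, towards the robot. Do not touch the circuit board or the microscope, leave the lidded parts pot standing in the middle of the turntable without lifting or tipping it, and leave everything else on the bench where it is.

Things in the scene. Friction and masses are not known exactly. Their poses are not given: they have to be found in the camera images.
- axis (a point): centre of the turntable, on its upright rotation axis, at its top face 42 mm above the bench. An aluminium disc 170 mm across (underside 28 mm up) on a foot plate 170 x 170 mm, 8 mm thick. Turns freely both ways, many turns, against light friction (about 1 N at a spoke), and stays where it is left. Four spokes stick out from its rim
- spoke_ball (a point): centre of the black 18 mm ball that ends one of the four equal spokes: 136 mm from the axis, 36 mm above the bench. The spokes are level steel rods 10 mm thick, at 45, 135, 225 and 315 degrees from the direction axis-to-chip (this one at +45, anticlockwise from above); between rim (85 mm from the axis) and ball (127 mm) a finger reaching down beside a spoke can push it
- chip (a point): centre of the top of the large square chip, 22 x 22 x 2 mm, 46 mm above the bench and 55 mm from the turntable's axis, on the 46 x 74 mm circuit board that is screwed to one side of the turntable and turns with it; the other parts on the board are much smaller
- turntable (a joint): angle of the turntable relative to its foot, rad, growing anticlockwise seen from above; any value is possible and the target value differs from start to start
- lens (a point): centre of the lens at the lower end of the camera microscope, 140 mm above the bench and 55 mm from the turntable's axis, on the side away from the robot; the chip must come vertically under it
- microscope: fixed camera microscope: lens tube 26 mm across, 140 to 240 mm above the bench, on a level 12 mm bar at 215 mm height running outward to an upright 14 mm post, 245 mm tall, 200 mm from the turntable's axis, on a round foot 76 mm across. Origin on the turntable's axis at bench level; its x axis points to lens and post
- brake (a joint): angle of the brake lever, rad: 0 to 1.4, growing clockwise seen from above; near 0 (start, 0 to 0.35) the lever sticks out sideways to the right, away from the turntable, and at 1.4 it is locked against its end stop, pointing roughly towards the robot. Light friction (about 1 N); stays where it is left
- brake_pivot (a point): point on the brake lever's vertical axis, 40 mm above the bench, at lever height; a round post 26 mm across with a 32 mm cap (46 mm high), to the right of the turntable on the 90 mm wide tongue (8 mm thick) of its foot plate; a 12 mm stop pin 50 mm high stands 32 mm from it, on the side towards the robot
- brake_tip (a point): centre of the 18 mm black ball at the end of the brake lever, 75 mm from the pivot, 40 mm above the bench; the lever between is a level steel rod 10 mm thick
- parts_pot: lidded aluminium pot, 46 mm across, 27 mm tall, standing loose in the middle of the turntable; origin at the centre of its underside, 42 mm above the bench. It turns along with the turntable
- flux_jar: small closed round jar of flux, 42 mm across, 38 mm tall, standing on the bench left of the turntable; origin under its centre. Leave alone
- screwdriver: screwdriver 160 mm long lying on the bench beyond the brake lever; origin at its middle, on the bench. Leave alone
- tweezers: steel tweezers 120 mm long, lying on the bench between robot and turntable; origin at the middle, on the bench. Leave alone
- solder_reel: flanged plastic reel, 56 mm across, 40 mm tall, standing on the bench left of and beyond the turntable; origin under its centre. Leave alone
- phone: mobile phone 148 x 72 x 9 mm lying on the bench to the robot's left; origin under its centre. Leave alone
- drink_cup: closed drinking cup, 86 mm across, 117 mm tall, on the left; origin under its centre. Leave alone
Things that resemble listed ones, but are neither listed nor needed, are in the scene too. What is shaped like the parts_pot but red is not meant. Of the things that look like the microscope, the larger one is meant.

How it is judged:
On the way, in this order (a step that is already met when the one before it is completed fails the run):
1. the large chip is under the lens while the brake lever is still off (horizontal distance between chip and lens below 0.007 m and value of joint brake below 0.7 rad and velocity of joint turntable between -0.15 and 0.15 rad/s), for 0.3 s.
2. the brake lever is at its locked stop (value of joint brake above 1.3 rad), for 0.2 s.
At the end, for the whole second after the job is handed in: The chip's centre is within 7 mm of the point vertically under the lens, the turntable is at rest, the brake lever is within 0.1 rad of its 1.4 rad stop, and the parts pot stands upright within 15 mm of the turntable's centre (horizontal distance between chip and lens below 0.007 m and value of joint brake above 1.3 rad and velocity of joint turntable between -0.05 and 0.05 rad/s and horizontal distance between parts_pot and axis below 0.015 m and angle between parts_pot's own z axis and vertical below 0.1 rad and height (world z) of parts_pot below 0.046 m); the robot touches nothing.
It fails at once if the parts pot is lifted, tipped or pushed out of the middle of the turntable (height (world z) of parts_pot above 0.052 m or angle between parts_pot's own z axis and vertical above 0.3 rad or horizontal distance between parts_pot and axis above 0.018 m).
It fails at once if the circuit board is touched by the robot (contact force between any of the fingers, the arm and turntable_c0 above 1 N or contact force between any of the fingers, the arm and turntable_c1 above 1 N).
It fails at once if the microscope is touched (contact force between anything else and microscope above 1 N).
It fails at once if another thing on the bench is moved by more than 20 mm (distance of any of flux_jar, screwdriver, tweezers, solder_reel, phone, drink_cup from where it was at the start of the episode above 0.02 m).
It also fails if it takes over 69 s, if anything falls off the work surface, if the arm or the gripper's body presses on something with over 40 N, if the wrist force passes 120 N, or if a joint passes its speed limit or range.

## Robot

A 6-joint arm with a two-finger parallel gripper is mounted at the origin on the work surface. World frame = base frame: x ahead of the robot, y to its left, z up, the work surface at z = 0. Lengths are in m, angles in rad, forces in N, time in s.
With the tool pointing down it reaches from about 0.35 to 0.85 m from the base axis. Payload 8.1 kg.
Tool frame: the origin (TCP) lies at the very end of the fingers, on their centre line; the grasp point (between the pads) lies arm.grasp_offset behind it (arm.grasp_offset is the distance from the TCP to the grasp point, in m); z points along the fingers, y is the line along which they close (so a half turn about z gives the same grasp; the last joint's range is limited). The gripper opens to 93 mm and grips with 3 to 60 N. Pads are 15 mm wide; open, the fingers measure 128 mm over their backs; the gripper's body (75 mm by 188 mm) begins 65 mm behind the grasp point.
Start: joints at [-1.435, 0.13, 1.488, -0, 1.523, -0.085], TCP at [0.131, -0.585, 0.219] pointing down, gripper open.
Joint ranges: [-2.96, 2.96], [-0.89, 2.26], [0.02, 2.5], [-1.34, 4.48], [0, 2.73], [-2.66, 2.66]. Speed limits (rad/s): [2.39, 2.39, 2.79, 3.14, 3.14, 3.14].

## Interface

Orientations are given as a rotation vector (axis times angle).
In Python, from plant import monitor, cams, order, arm gives the robot as it stands. The module is installed in compiled form; this text tells all that it offers.
- The arm moves only by the shell command python3 -m pendant 'ROWS' [FORCE]. ROWS is JSON, a list of rows, each a list of 5 numbers: the closure, from -1 (fully open) to 1 (shut), then the shift along the tool's x, y, z in cm, then the turn about the tool's z in rad. A call has 1 to 5 rows; each row is the pose to reach, as a shift and turn from the pose commanded when the call began, along the tool's axes at that moment; what a row does not reach only later rows make up. A row lasts 1/12 s, in which the tool goes at most 41.7 mm and 7.16 degrees, less where a joint would pass 70% of its speed; a pose out of reach is approached as far as the arm can. A call with a gripper value outside its range is refused whole. The fingers move at their own pace and stop on an object; FORCE is the grip in N (left out, the last holds). Time passes only in rows, so rows that repeat a pose let the fingers close. It gives the time, the measured TCP pose, the force, the opening and the grip force at its end, in the units of the state.
- monitor.state(): the state, without advancing time (a new reading comes with each control period).
- cams.grab_frame(name): name is "side" or "top" or "wrist"; returns a dict with "pixels" (420x560x3 uint8, red, green, blue), "intrinsics" (3x3 intrinsics, pixels), "R" (3x3) and "t" (3): a world point X has camera coordinates R X + t. Camera axes: x right, y down, z forward; pixel columns grow to the right and rows downward; lengths in m; the calibration is good to about 2 mm. A picture is of the moment at which its call begins. There is no depth.
- order.job_done(): hands the job in; it is judged then, once.
The state is a dict: "time_s": time; "q": joint angles; "qd": joint speeds; "effort": joint torques, N m; "eef_pos": TCP position; "ee_rot": TCP orientation; "ft_force": force on the tool from outside, world axes, zero at the start; "torque": the same for the moment, N m; "grip_width": opening from 0.0 (shut) to 1.0 (fully open); "grip_force": force on a finger pad.
Only numpy, scipy, OpenCV 4.12 (cv2) and the standard library are available. Lean on these libraries where they do the work, as an engineer would, in place of code of your own. Each camera call takes 0.05 s, during which the arm holds its last target. There are 200 camera calls.

## Working session

There is one attempt and no reset: what is moved stays moved. The work goes in short steps, Python scripts to look and compute and a shell command to move; the robot and the scene stay as the last step left them, time stands still between calls to the robot, and variables do not carry over. Pictures are saved under pics/ and viewed, at most 10 in all, crops included, and the job is handed in when it is done.

```bash
mkdir -p pics; python3 - <<'E'
from plant import monitor,cams,arm
import cv2,numpy as np
s=monitor.state();print(s['time_s'],s['eef_pos'],s['ee_rot'],s['q'],arm.grasp_offset)
for n in('top','side'):
    f=cams.grab_frame(n);cv2.imwrite(f'pics/{n}0.png',cv2.resize(f['pixels'][...,::-1],(800,600),interpolation=cv2.INTER_CUBIC))
    np.savez(f'pics/{n}0.npz',K=f['intrinsics'],R=f['R'],t=f['t'],px=f['pixels']);print(n,-f['R'].T@f['t'])
E
```

```text
0.0 [ 0.1313408  -0.58485958  0.21761383] [-3.12066140e+00 -3.45914738e-01  6.02437191e-05] [-1.43541678e+00  1.31114710e-01  1.48928179e+00  7.06213448e-06
  1.52301459e+00 -8.54126740e-02] 0.0188
top [0.30927357 0.04240919 1.29219743]
side [-0.0721609   0.90590264  0.78717088]
```

View pics/top0.png

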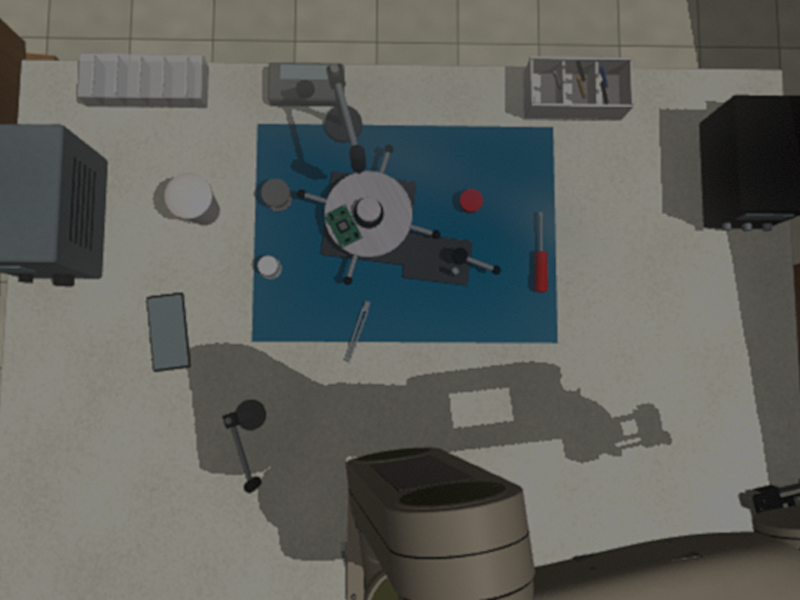

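View pics/side0.png

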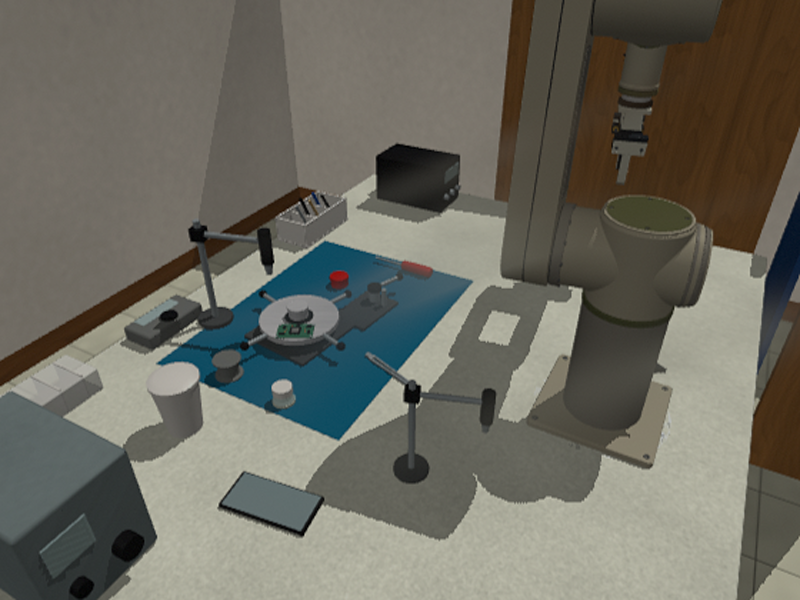

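The top picture shows the turntable at about (369,213) of 800x600, with the chip at (343,226). The microscope post is at about (342,120) and its tube at (358,158). The brake pivot is at (459,255) with the ball at (497,269). Next I'll enlarge this area.

```bash
python3 - <<'E'
import cv2,numpy as np
p=np.load('pics/top0.npz')['px'][65:215,180:380,::-1]
cv2.imwrite('pics/crop.png',cv2.resize(np.clip(p*1.5,0,255).astype('uint8'),(800,600),interpolation=cv2.INTER_CUBIC))
E
```

```text
(no output)
```

View pics/crop.png

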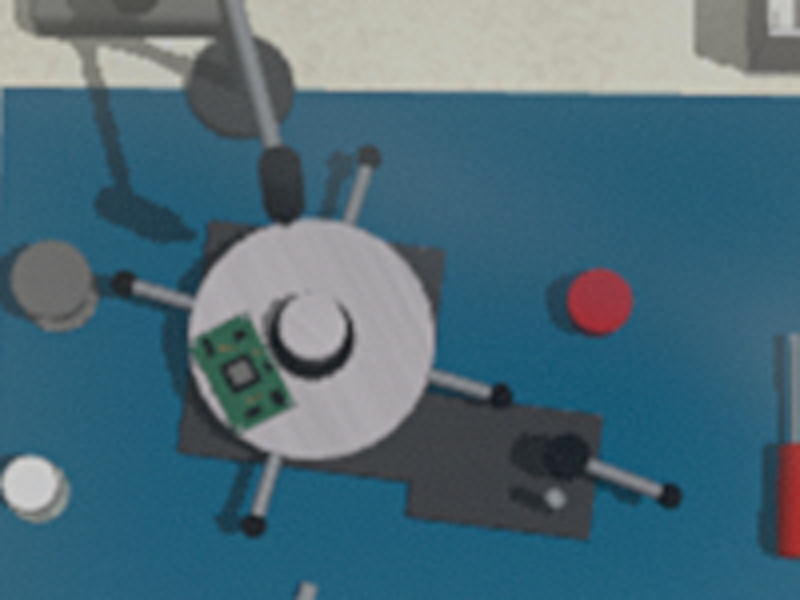

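The crop shows the disc centre at (312,339) and the balls at (370,157), (124,284), (253,524) and (501,396). The chip is at (242,373), the microscope foot at (240,87), the lower tube end at (285,207), the brake cap at (568,456) and the brake ball at (671,495).

```bash
cat >h.py <<'E'
import numpy as np
def ray(f,u,v,z):
    K,R,t=f
    c=-R.T@t; d=R.T@np.linalg.solve(K,[u,v,1.])
    return (c+d*(z-c[2])/d[2])[:2]
def proj(f,X):
    K,R,t=f; p=K@(R@np.asarray(X,float)+t); return p[:2]/p[2]
E
python3 - <<'E'
from h import *
d=np.load('pics/top0.npz');f=(d['K'],d['R'],d['t'])
P={'axis':(312,339,.042),'b1':(370,157,.036),'b2':(124,284,.036),'b3':(253,524,.036),'b4':(501,396,.036),'chip':(242,373,.046),'foot':(240,87,.004),'lens':(285,207,.14),'piv':(568,456,.046),'tip':(671,495,.04),'pin':(555,497,.05),
'fpA':(210,222,.008),'fpB':(444,248,.008),'fpC':(180,452,.008),'tongR':(602,415,.008),'tongBR':(588,538,.008),'tongBL':(408,516,.008),'pot':(314,328,.069),'screwhead':(795,335,.005),'screwbot':(775,555,.01),'reel':(50,280,.04),'jar':(32,484,.038),'tweez':(308,585,.0)}
W={k:ray(f,(u+.5)/4-.5+180,(v+.5)/4-.5+65,z) for k,(u,v,z) in P.items()}
a=W['axis'];m=np.mean([W['b%d'%i] for i in range(1,5)],axis=0)
for k,w in W.items():
    e=w-m;print(k,w.round(4),'r',np.hypot(*e).round(4),'ang',np.degrees(np.arctan2(e[1],e[0])).round(1))
e=W['tip']-W['piv'];print(np.hypot(*e),np.degrees(np.arctan2(e[1],e[0])),np.hypot(*(W['pin']-W['piv'])))
E
```

```text
axis [0.6257 0.0752] r 0.0014 ang -179.7
b1 [0.7578 0.0358] r 0.1365 ang -16.8
b2 [0.6651 0.206 ] r 0.1362 ang 73.8
b3 [0.4975 0.1147] r 0.1355 ang 163.0
b4 [ 0.5881 -0.0557] r 0.1366 ang -106.6
chip [0.6005 0.1229] r 0.0546 ang 119.2
foot [0.8202 0.1295] r 0.2006 ang 15.7
lens [0.6871 0.0906] r 0.0619 ang 14.4
piv [ 0.5444 -0.1008] r 0.1945 ang -115.2
tip [ 0.5189 -0.1723] r 0.2701 ang -113.6
pin [ 0.5153 -0.0913] r 0.2006 ang -123.9
fpA [0.7188 0.1494] r 0.118 ang 39.0
fpB [ 0.7014 -0.0175] r 0.1188 ang -51.3
fpC [0.5525 0.1682] r 0.1192 ang 128.8
tongR [ 0.5812 -0.1295] r 0.2098 ang -102.6
tongBR [ 0.4932 -0.1189] r 0.2358 ang -124.6
tongBL [0.508  0.0077] r 0.1369 ang -150.4
pot [0.6265 0.0732] r 0.0021 ang -107.0
screwhead [ 0.6409 -0.2685] r 0.344 ang -87.7
screwbot [ 0.4817 -0.2502] r 0.3564 ang -114.1
reel [0.6663 0.2566] r 0.1856 ang 77.8
jar [0.5239 0.266 ] r 0.2169 ang 118.4
tweez [0.4598 0.0777] r 0.1673 ang 179.1
0.07590892889906624 -109.66832959416514 0.03064846155447895
```

```bash
cat >>h.py <<'E'
from scipy.spatial.transform import Rotation as Ro
AX=np.array([.627,.0752])
def go(*wps):
    "wps: (x,y,z,heading deg of tool x) -> rows relative to current pose"
    from plant import monitor
    s=monitor.state();p=s['eef_pos'];R=Ro.from_rotvec(s['ee_rot']).as_matrix()
    h=np.degrees(np.arctan2(R[1,0],R[0,0]))
    print('t',s['time_s'],'pos',p.round(4),'head',h.round(2),'tilt',R[2].round(3),'F',s['ft_force'].round(2),'w',s['grip_width'],'q6',s['q'][5].round(2))
    for w in wps:
        d=R.T@(np.array(w[:3])-p)*100; tr=-np.radians((w[3]-h+180)%360-180)
        print('   ',d.round(2),round(tr,3))
def pol(phi,z=.022,r=.106,off=180):
    a=np.radians(phi);return (*(AX+r*np.array([np.cos(a),np.sin(a)])),z,phi+off)
E
python3 -m pendant '[[1,4,-2.8,0,-0.1],[1,8,-5.6,0,-0.2],[1,12,-8.4,0,-0.3],[1,15,-10.5,0,-0.4],[1,18,-12.6,0,-0.5]]' 10
python3 -c "
from h import *
go(pol(-84,.2))"
```

```text
time_s: 0.52
eef_pos: [0.2725, -0.4297, 0.2181]
ee_rot: [-2.937, -1.114, -0.0]
ft_force: [1.8, 0.3, -0.4]
grip_width: 0.693
grip_force: 0.0
t 0.5167 pos [ 0.2725 -0.4297  0.2181] head 41.54 tilt [ 0.    -0.001 -1.   ] F [ 1.77  0.29 -0.36] w 0.6929516753212148 q6 -0.26
    [53.85 -5.65  1.83] -0.95
```

```bash
python3 -m pendant '[[1,4,-0.4,0.1,-0.08],[1,8,-0.8,0.2,-0.16],[1,12,-1.2,0.4,-0.24],[1,16,-1.6,0.6,-0.32],[1,20,-2,0.6,-0.4]]'
python3 -c "
from h import *
go(pol(-84,.2))"
```

```text
time_s: 0.93
eef_pos: [0.4095, -0.2825, 0.212]
ee_rot: [-2.657, -1.675, 0.0]
ft_force: [0.3, -0.6, 0.3]
grip_width: 0.332
grip_force: 0.0
t 0.9333 pos [ 0.4095 -0.2825  0.212 ] head 64.44 tilt [ 0.    -0.001 -1.   ] F [ 0.25 -0.58  0.26] w 0.3323932310364738 q6 -0.26
    [32.62  9.74  1.19] -0.551
```

```bash
python3 -m pendant '[[1,3.8,1.1,0.2,-0.07],[1,7.6,2.2,0.4,-0.14],[1,11.4,3.4,0.6,-0.21],[1,15.2,4.5,0.8,-0.28],[1,19,5.6,1,-0.35]]'
python3 -c "
from h import *
go(pol(-84,.2))"
```

```text
time_s: 1.35
eef_pos: [0.5427, -0.1358, 0.2022]
ee_rot: [-2.326, -2.112, 0.0]
ft_force: [0.4, -0.2, 0.4]
grip_width: 0.008
grip_force: 0.0
t 1.35 pos [ 0.5427 -0.1358  0.2022] head 84.48 tilt [ 0. -0. -1.] F [ 0.36 -0.2   0.38] w 0.008339035664634351 q6 -0.24
    [11.43  8.48  0.21] -0.201
```

```bash
python3 -m pendant '[[1,3,2.2,0,-0.05],[1,6,4.4,0,-0.1],[1,9,6.7,0.1,-0.15],[1,11.4,8.5,0.2,-0.2],[1,11.4,8.5,0.2,-0.2]]'
python3 - <<'E'
from h import *
go(pol(-84,.2),pol(-84,.1),pol(-84))
from plant import cams
import cv2
f=cams.grab_frame('top');p=f['pixels'][65:215,180:380,::-1]
g=cams.grab_frame('wrist')['pixels'][...,::-1]
cv2.imwrite('pics/two.png',np.hstack([cv2.resize(p,(400,300)),cv2.resize(g,(400,300))]))
E
```

```text
time_s: 1.77
eef_pos: [0.6398, -0.0279, 0.199]
ee_rot: [-2.098, -2.336, -0.001]
ft_force: [0.5, 0.8, -0.8]
grip_width: 0.003
grip_force: 0.0
t 1.7667 pos [ 0.6398 -0.0279  0.199 ] head 96.15 tilt [ 0.002 -0.001 -1.   ] F [ 0.49  0.79 -0.76] w 0.0029941236598028356 q6 -0.23
    [-0.21 -0.19 -0.1 ] 0.003
    [-0.23 -0.19  9.9 ] 0.003
    [-0.25 -0.18 17.7 ] 0.003
```

View pics/two.png

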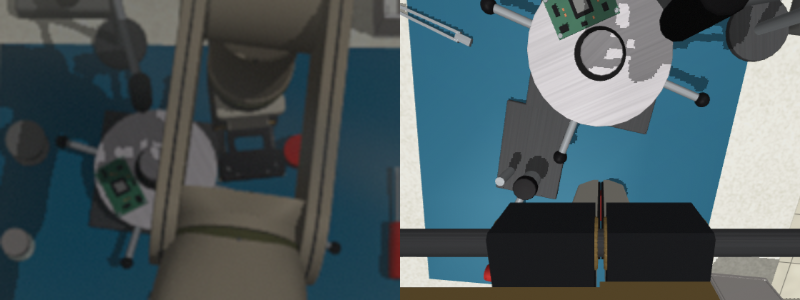

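Left half: the arm is over the turntable's right side. Right half (wrist): the spoke with its ball at (560,157) lies on the robot side of the closed fingers at (600,190), so the descent is clear.

```bash
python3 -m pendant '[[1,-0.2,-0.2,4,0],[1,-0.2,-0.2,8,0],[1,-0.2,-0.2,12,0],[1,-0.2,-0.2,15.5,0],[1,-0.2,-0.2,17.6,0]]'
python3 -m pendant '[[1,0,0,0,0]]'
python3 -c "
from h import *
go(*[pol(p) for p in (-84,-88,-92,-96,-100,-104)])"
```

```text
time_s: 2.28
eef_pos: [0.6322, -0.0361, 0.0198]
ee_rot: [-2.107, -2.324, 0.006]
ft_force: [0.1, 0.0, -0.5]
grip_width: 0.004
grip_force: 0.0
time_s: 2.37
eef_pos: [0.6302, -0.0358, 0.0179]
ee_rot: [-2.104, -2.321, 0.01]
ft_force: [-0.8, 0.3, -1.4]
grip_width: 0.007
grip_force: 0.0
t 2.3667 pos [ 0.6302 -0.0358  0.0179] head 95.6 tilt [ 0.002 -0.011 -1.   ] F [-0.83  0.29 -1.42] w 0.006976438776241938 q6 -0.24
    [ 0.48  0.83 -0.42] -0.007
    [ 0.5   0.09 -0.41] 0.063
    [ 0.57 -0.64 -0.4 ] 0.133
    [ 0.69 -1.37 -0.39] 0.203
    [ 0.87 -2.09 -0.38] 0.272
    [ 1.09 -2.8  -0.37] 0.342
```

```bash
python3 -m pendant '[[1,0.4,0.8,-0.4,0],[1,0.4,0.8,-0.4,0],[1,0.4,0.8,-0.4,0],[1,0.4,0.8,-0.4,0]]'
python3 -c "
from h import *
go(*[pol(p) for p in (-84,-88,-92,-96,-100,-104)])"
```

```text
time_s: 2.7
eef_pos: [0.6459, -0.0305, 0.0318]
ee_rot: [2.105, 2.327, 0.004]
ft_force: [-0.1, -0.2, -0.7]
grip_width: 0.006
grip_force: 0.0
t 2.7 pos [ 0.6459 -0.0305  0.0318] head 95.73 tilt [-0.001  0.005 -1.   ] F [-0.1  -0.25 -0.7 ] w 0.006111839403922707 q6 -0.23
    [ 0.11 -0.78  0.98] -0.005
    [ 0.13 -1.52  0.97] 0.065
    [ 0.21 -2.26  0.97] 0.135
    [ 0.33 -2.98  0.97] 0.205
    [ 0.51 -3.7   0.96] 0.274
    [ 0.73 -4.41  0.96] 0.344
```

```bash
for i in 1 2 3; do python3 -m pendant '[[1,0,0,0,0],[1,0,0,0,0]]' | grep eef; done
python3 -c "
from h import *
go(*[pol(p) for p in (-84,-90,-96,-102)])"
```

```text
eef_pos: [0.6443, -0.0303, 0.0298]
eef_pos: [0.6436, -0.0302, 0.0288]
eef_pos: [0.6435, -0.0302, 0.0285]
t 3.2 pos [ 0.6435 -0.0302  0.0285] head 95.73 tilt [ 0. -0. -1.] F [ 0.56  0.38 -0.28] w 0.003415192588333985 q6 -0.23
    [ 0.05 -0.54  0.65] -0.005
    [ 0.1  -1.65  0.65] 0.1
    [ 0.27 -2.75  0.65] 0.205
    [ 0.55 -3.82  0.65] 0.309
```

```bash
python3 -m pendant '[[1,0.05,-0.3,0.3,0],[1,0.05,-0.54,0.65,0],[1,0.05,-0.54,0.65,0],[1,0.05,-0.54,0.65,0]]' | grep -E 'eef|ft'
python3 -m pendant '[[1,0.04,-0.92,0,0.087],[1,0.16,-1.84,0,0.175],[1,0.36,-2.74,0,0.262],[1,0.64,-3.63,0,0.349],[1,0.64,-3.63,0,0.349]]' |grep -E 'eef|ft'
python3 - <<'E'
from h import *
go(pol(-104))
from plant import cams
import cv2
for n in('side',):
    g=cams.grab_frame(n)['pixels'][...,::-1]
    cv2.imwrite('pics/side1.png',cv2.resize(g[170:290,140:300],(800,600)))
E
```

```text
eef_pos: [0.6375, -0.0302, 0.0214]
ft_force: [0.1, 0.1, 0.4]
eef_pos: [0.6002, -0.0272, 0.0219]
ft_force: [-0.1, -0.2, -0.4]
t 3.95 pos [ 0.6002 -0.0272  0.0219] head 75.5 tilt [-0.    -0.001 -1.   ] F [-0.08 -0.18 -0.37] w 0.005339421074646609 q6 0.12
    [-0.01  0.12 -0.01] -0.009
```

View pics/side1.png

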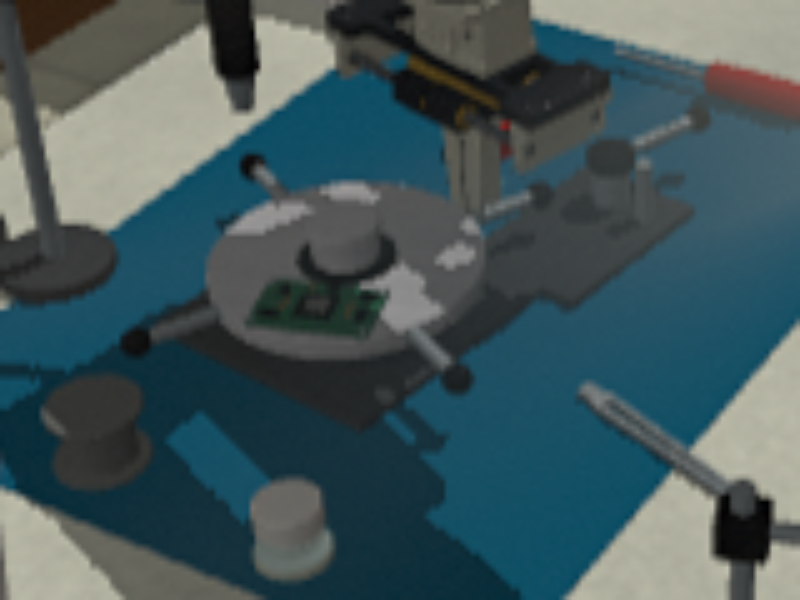

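Side crop: the closed fingers at (470,190) push the spoke whose ball is at (541,195). The chip is at (320,298), and the body is clear of the brake post and the microscope.

```bash
python3 -m pendant '[[1,0.04,-0.92,0,0.087],[1,0.16,-1.84,0,0.175],[1,0.36,-2.74,0,0.262],[1,0.64,-3.63,0,0.349],[1,0.99,-4.48,0,0.436]]' |grep -E 'eef|ft'
python3 -m pendant '[[1,0.04,-0.92,0,0.087],[1,0.16,-1.84,0,0.175],[1,0.36,-2.74,0,0.262],[1,0.64,-3.63,0,0.349],[1,0.64,-3.63,0,0.349]]' |grep -E 'eef|ft'
python3 - <<'E'
from h import *
go(pol(-149))
from plant import cams
g=cams.grab_frame('side');f=(g['intrinsics'],g['R'],g['t'])
u,v=320/5+140,298/5+170
w=ray(f,u,v,.046)-AX;print(np.hypot(*w),np.degrees(np.arctan2(w[1],w[0])),'chip at finger -104')
E
```

```text
eef_pos: [0.5613, -0.0072, 0.0227]
ft_force: [0.9, -0.8, -0.2]
eef_pos: [0.5364, 0.022, 0.0224]
ft_force: [0.5, 0.6, -0.7]
t 4.8333 pos [0.5364 0.022  0.0224] head 30.74 tilt [ 0. -0. -1.] F [ 0.51  0.57 -0.74] w 0.004206646983983698 q6 0.98
    [-0.09  0.1   0.04] -0.005
0.051736940354920775 114.87325117277894 chip at finger -104
```

```bash
python3 -m pendant '[[1,0.04,-0.92,0,0.087],[1,0.16,-1.84,0,0.175],[1,0.36,-2.74,0,0.262],[1,0.64,-3.63,0,0.349],[1,0.99,-4.48,0,0.436]]' |grep -E 'eef|ft'
python3 -m pendant '[[1,0.03,-0.74,0,0.07],[1,0.1,-1.47,0,0.14],[1,0.2,-2.02,0,0.192],[1,0.36,-2.74,0,0.262],[1,0.36,-2.74,0,0.262]]' |grep -E 'eef|ft'
python3 - <<'E'
from h import *
go(pol(-189))
from plant import cams
import cv2
g=cams.grab_frame('side')['pixels'][...,::-1]
cv2.imwrite('pics/side2.png',cv2.resize(g[170:290,140:300],(800,600),interpolation=cv2.INTER_CUBIC))
E
```

```text
eef_pos: [0.523, 0.0642, 0.0225]
ft_force: [0.7, -1.6, 0.3]
eef_pos: [0.5238, 0.0927, 0.0224]
ft_force: [0.4, 0.3, 0.8]
t 5.7167 pos [0.5238 0.0927 0.0224] head -9.13 tilt [ 0.001 -0.    -1.   ] F [0.38 0.27 0.8 ] w 0.007119766779878282 q6 1.81
    [-0.13  0.12  0.04] -0.002
```

View pics/side2.png

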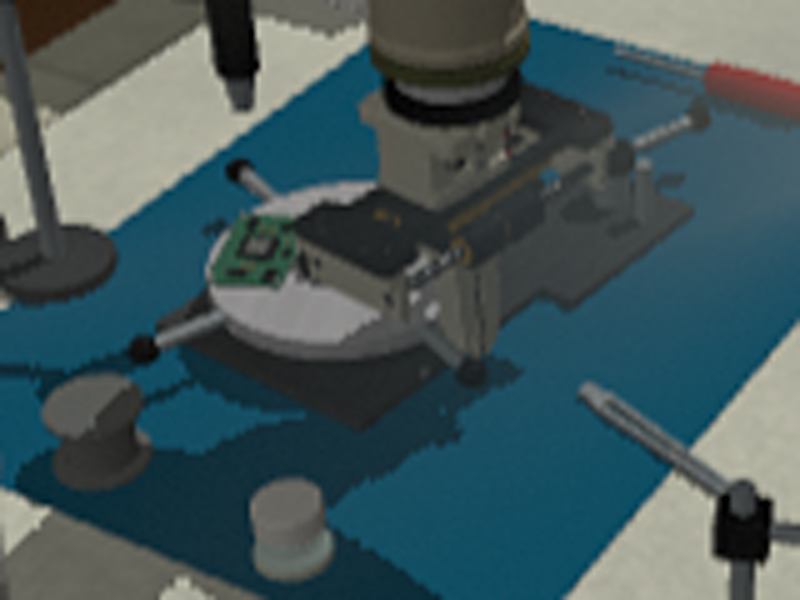

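Side crop: the chip is at (260,245), the balls at (473,372), (145,348) and (239,170), and the lens at (239,105). I'll compute the turn that is left.

```bash
python3 - <<'E'
from h import *
d=np.load('pics/side0.npz');f=(d['K'],d['R'],d['t'])
for n,u,v,z in (('chip',260,245,.046),('bA',473,372,.036),('bB',145,348,.036),('bC',239,170,.036),('lens',239,106,.14)):
    w=ray(f,(u+.5)/5-.5+140,(v+.5)/5-.5+170,z)-AX;print(n,(w+AX).round(4),np.hypot(*w).round(4),np.degrees(np.arctan2(w[1],w[0])).round(1))
E
```

```text
chip [0.6727 0.0944] 0.0495 22.8
bA [0.4972 0.1266] 0.1396 158.4
bB [0.6756 0.1981] 0.1321 68.4
bC [0.7484 0.0217] 0.1326 -23.8
lens [0.6788 0.089 ] 0.0537 14.9
```

```bash
python3 -m pendant '[[1,0,-0.25,0,0.023],[1,0.01,-0.5,0,0.047],[1,0.03,-0.75,0,0.07],[1,0.05,-1,0,0.094],[1,0.07,-1.2,0,0.113]]' |grep -E 'eef|ft'
python3 -m pendant '[[1,0,0,0,0],[1,0,0,0,0],[1,0,0,0,0]]' |grep -E 'eef|ft'
python3 - <<'E'
from h import *
go(pol(-195.5))
from plant import cams
import cv2
g=cams.grab_frame('side')['pixels'][...,::-1]
cv2.imwrite('pics/side3.png',cv2.resize(g[180:270,150:270],(800,600),interpolation=cv2.INTER_CUBIC))
E
```

```text
eef_pos: [0.5258, 0.1033, 0.0222]
ft_force: [0.1, -2.0, -0.0]
eef_pos: [0.5255, 0.1037, 0.0221]
ft_force: [-0.1, 0.0, 0.5]
t 6.4333 pos [0.5255 0.1037 0.0221] head -15.6 tilt [-0.  0. -1.] F [-0.13  0.01  0.53] w 0.005119091159396103 q6 1.94
    [-0.06  0.04  0.01] -0.002
```

View pics/side3.png

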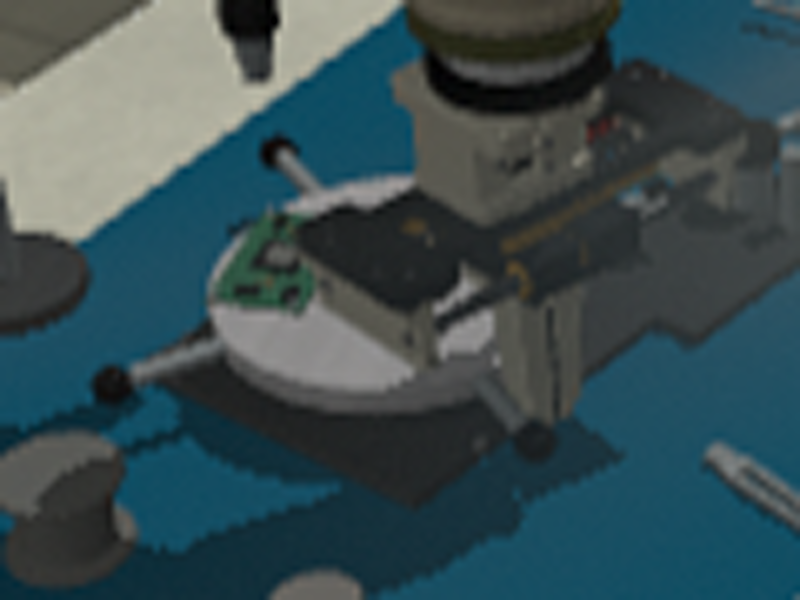

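Crop: the balls are at (537,437), (112,383) and (278,152), the chip at (280,257) and the lens at (255,78).

```bash
python3 - <<'E'
from h import *
d=np.load('pics/side0.npz');f=(d['K'],d['R'],d['t'])
W={}
for n,u,v,z in (('chip',280,257,.046),('bA',537,437,.036),('bB',112,383,.036),('bC',278,152,.036),('lens',255,78,.14)):
    W[n]=ray(f,(u+.5)/6.667-.5+150,(v+.5)/6.667-.5+180,z)
m=(W['bA']+W['bC'])/2;print(m)
an=lambda e:np.degrees(np.arctan2(e[1],e[0])).round(1)
for n,w in W.items(): print(n,w.round(4),np.hypot(*(w-m)).round(4),an(w-m),an(w-AX))
print(an(W['bA']-W['bC'])-135)
E
```

```text
[0.62321997 0.07309475]
chip [0.6744 0.0924] 0.0546 20.6 19.9
bA [0.5045 0.1364] 0.1346 152.0 153.5
bB [0.6882 0.1931] 0.1365 61.6 62.6
bC [0.742  0.0098] 0.1346 -28.0 -29.6
lens [0.676  0.0906] 0.0556 18.3 17.4
17.0
```

```bash
python3 -m pendant '[[1,0,-0.1,0,0.01],[1,0,-0.19,0,0.018],[1,0,-0.19,0,0.018],[1,0,-0.19,0,0.018],[1,0,-0.19,0,0.018]]' |grep -E 'eef|ft'
python3 -m pendant '[[1,0,0.5,0,0],[1,0,1,0,0],[1,0,1.5,0,0],[1,0,1.5,-2,0],[1,0,1.5,-5,0]]' |grep -E 'eef|ft'
python3 -m pendant '[[1,-2,1,-3,-0.1],[1,-3,2,-6,-0.2],[1,-3,3,-9,-0.3],[1,-3,5,-11,-0.4],[1,-3,7,-12,-0.5]]' |grep -E 'eef|ft'
cat >>h.py <<'E'
PV=np.array([.5444,-.1008])
def bp(phi,z=.024,r=.052):
    a=np.radians(phi);return (*(PV+r*np.array([np.cos(a),np.sin(a)])),z,phi+180)
E
python3 -c "
from h import *
go(bp(-68,.18))"
```

```text
eef_pos: [0.526, 0.1058, 0.0221]
ft_force: [-0.0, -1.8, -0.4]
eef_pos: [0.5182, 0.0905, 0.0691]
ft_force: [1.3, -0.8, 0.4]
eef_pos: [0.4738, 0.0324, 0.196]
ft_force: [0.2, 0.1, 0.7]
t 7.7333 pos [0.4738 0.0324 0.196 ] head 12.25 tilt [ 0.005  0.001 -1.   ] F [0.2  0.06 0.66] w 0.0047683744442997235 q6 1.32
    [ 4.94 19.64  1.65] -1.741
```

```bash
python3 -m pendant '[[1,0.8,3,0.2,-0.12],[1,1.6,6,0.4,-0.24],[1,2.4,9,0.6,-0.36],[1,3.2,12,0.8,-0.48],[1,4,15,1,-0.6]]' |grep -E 'eef|ft'
python3 -m pendant '[[1,0,0,0,-0.12],[1,0,0,0,-0.24],[1,0,0,0,-0.36],[1,0,0,0,-0.48],[1,0,0,0,-0.6]]' |grep -E 'eef|ft'
python3 -m pendant '[[1,0,0,0,-0.12],[1,0,0,0,-0.24],[1,0,0,0,-0.36],[1,0,0,0,-0.48],[1,0,0,0,-0.48]]' |grep -E 'eef|ft'
python3 - <<'E'
from h import *
go(bp(-68,.15))
from plant import cams
import cv2
g=cams.grab_frame('wrist');np.savez('pics/w.npz',K=g['intrinsics'],R=g['R'],t=g['t'])
p=cams.grab_frame('top')['pixels'][65:215,180:380,::-1]
cv2.imwrite('pics/w4.png',np.hstack([cv2.resize(g['pixels'][...,::-1],(400,300)),cv2.resize(p,(400,300))]))
cv2.imwrite('pics/w4full.png',cv2.resize(g['pixels'][...,::-1],(800,600)))
E
```

```text
eef_pos: [0.543, -0.1073, 0.1821]
ft_force: [1.2, 0.6, 0.7]
eef_pos: [0.5424, -0.106, 0.1819]
ft_force: [0.1, 0.2, 0.1]
eef_pos: [0.5425, -0.1058, 0.182]
ft_force: [-0.3, -0.2, 0.3]
t 8.9833 pos [ 0.5425 -0.1058  0.182 ] head 108.48 tilt [ 0. -0. -1.] F [-0.26 -0.2   0.34] w 0.004787473138513047 q6 -0.61
    [-4.77  0.66  3.2 ] -0.061
```

View pics/w4full.png

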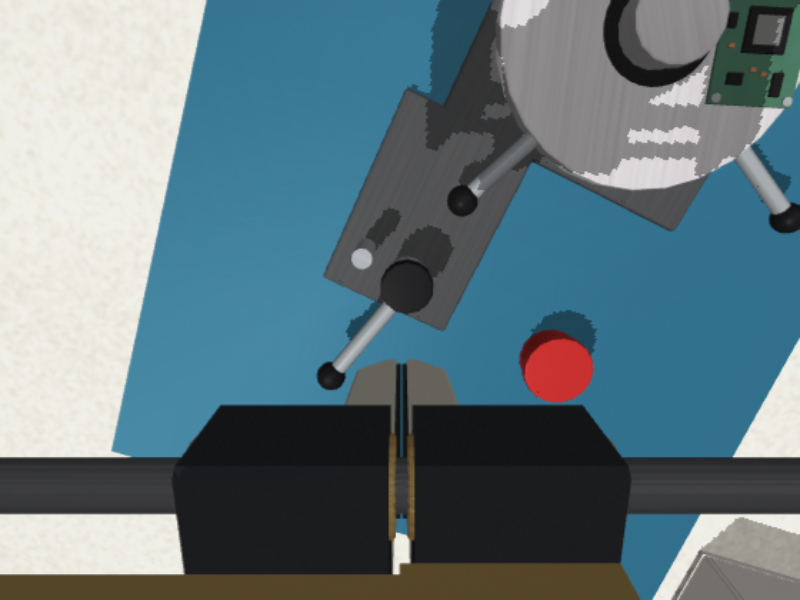

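Wrist view: the brake cap is at (407,287), its ball at (331,376) and the stop pin at (362,259). The chip is at (768,30), with spoke balls at (462,200) and (787,217).

```bash
python3 - <<'E'
from h import *
d=np.load('pics/w.npz');f=(d['K'],d['R'],d['t']);W={}
an=lambda e:np.degrees(np.arctan2(e[1],e[0])).round(1)
for n,u,v,z in (('chip',768,30,.046),('b1',462,200,.036),('b2',787,217,.036),('piv',407,287,.046),('tip',331,376,.04),('pin',362,259,.05)):
    w=W[n]=ray(f,(u+.5)*.7-.5,(v+.5)*.7-.5,z);print(n,w.round(4),np.hypot(*(w-AX)).round(4),an(w-AX))
m=(W['b1']+W['b2'])/2;e=W['b2']-W['b1'];print('b1->b2',np.hypot(*e),an(e),'chip dir',an(e)+0)
c=m+np.array([-e[1],e[0]])/2;print('axis',c,an(W['chip']-c),an(W['b1']-c)+135,an(W['b2']-c)+45)
e=W['tip']-W['piv'];print(np.hypot(*e),an(e))
E
```

```text
chip [0.6789 0.0885] 0.0536 14.4
b1 [ 0.5588 -0.0442] 0.1375 -119.7
b2 [0.744  0.0073] 0.1353 -30.1
piv [ 0.5442 -0.1018] 0.1954 -115.1
tip [ 0.5175 -0.1732] 0.2715 -113.8
pin [ 0.514  -0.0935] 0.203 -123.8
b1->b2 0.19219833847474957 15.5 chip dir 15.5
axis [0.62566286 0.07409786] 15.2 15.5 15.5
0.07621827016218516 -110.5
```

The chip is at 15.5°, on target. Now the brake.

```bash
python3 -m pendant '[[1,-1.6,0.2,1,-0.03],[1,-3.2,0.4,2,-0.06],[1,-4.8,0.7,3.2,-0.06],[1,-4.8,0.7,3.2,-0.06],[1,-4.8,0.7,3.2,-0.06]]' |grep -E 'eef|ft'
python3 -m pendant '[[1,0,0,3,0],[1,0,0,6,0],[1,0,0,8.5,0],[1,0,0,8.5,0],[1,0,0,8.5,0]]' |grep -E 'eef|ft'
python3 -c "
from h import *
go(bp(-68))"
```

```text
eef_pos: [0.5637, -0.1492, 0.1491]
ft_force: [-0.6, -0.5, -0.3]
eef_pos: [0.5632, -0.1479, 0.0646]
ft_force: [-0.0, -0.3, 0.2]
t 9.9167 pos [ 0.5632 -0.1479  0.0646] head 111.54 tilt [ 0.002 -0.002 -1.   ] F [-0.05 -0.3   0.2 ] w 0.009662917362761219 q6 -0.72
    [-0.13  0.03  4.06] -0.008
```

```bash
python3 -m pendant '[[1,0,0,2,0],[1,0,0,4,0],[1,0,0,4,0],[1,0,0,4,0]]' |grep -E 'eef|ft'
python3 -m pendant '[[1,0.04,-0.63,0,0.122],[1,0.15,-1.26,0,0.244],[1,0.35,-1.86,0,0.367],[1,0.61,-2.44,0,0.489],[1,0.94,-2.98,0,0.611]]' |grep -E 'eef|ft'
python3 -m pendant '[[1,0.04,-0.63,0,0.122],[1,0.15,-1.26,0,0.244],[1,0.35,-1.86,0,0.367],[1,0.61,-2.44,0,0.489],[1,0.94,-2.98,0,0.611]]' |grep -E 'eef|ft'
python3 -m pendant '[[1,0,0,0,0],[1,0,0,0,0]]' |grep -E 'eef|ft'
python3 -c "
from h import *
go(bp(-138),bp(-145),bp(-150),bp(-155))"
```

```text
eef_pos: [0.5649, -0.1488, 0.0267]
ft_force: [0.1, -0.2, 1.4]
eef_pos: [0.5354, -0.1522, 0.0287]
ft_force: [1.8, -1.6, -2.0]
eef_pos: [0.5083, -0.1362, 0.0285]
ft_force: [0.4, -1.4, -0.2]
eef_pos: [0.5082, -0.1355, 0.0277]
ft_force: [-0.2, -0.3, -0.6]
t 11.25 pos [ 0.5082 -0.1355  0.0277] head 41.81 tilt [ 0.002  0.003 -1.   ] F [-0.18 -0.27 -0.63] w 0.004085826151475644 q6 0.48
    [-0.19 -0.16  0.37] -0.003
    [-0.15 -0.79  0.37] 0.119
    [-0.08 -1.24  0.37] 0.206
    [ 0.04 -1.68  0.37] 0.293
```

Continue slowly to the stop, watching the force.

```bash
python3 -m pendant '[[1,-0.1,-0.4,0.2,0.06],[1,-0.1,-0.8,0.3,0.12],[1,-0.1,-1.05,0.3,0.16],[1,-0.1,-1.25,0.3,0.2],[1,-0.1,-1.25,0.3,0.2]]' |grep -E 'eef|ft'
python3 -m pendant '[[1,0,-0.2,0,0.03],[1,0,-0.4,0,0.06],[1,0,-0.4,0,0.06]]' |grep -E 'eef|ft'
python3 -c "
from h import *
go(bp(-155),bp(-158))"
```

```text
eef_pos: [0.499, -0.1273, 0.0237]
ft_force: [1.7, -2.9, -0.3]
eef_pos: [0.498, -0.1264, 0.024]
ft_force: [4.5, -15.5, -5.8]
t 11.9167 pos [ 0.498  -0.1264  0.024 ] head 26.84 tilt [ 0.002  0.008 -1.   ] F [  4.5  -15.52  -5.78] w 0.00606761167825419 q6 0.76
    [ 0.1  -0.36  0.  ] 0.032
    [ 0.12 -0.63 -0.  ] 0.084
```

The force has risen to 16 N, so the lever is at its stop. I'll back off, rise and check.

```bash
python3 -m pendant '[[1,0,0,0,0],[1,0,0.5,0,0],[1,0,1.2,0,0],[1,0,1.7,0,0],[1,0,1.7,-3,0]]' |grep -E 'eef|ft'
python3 -m pendant '[[1,-1,0,-3,-0.1],[1,-2,0.5,-6,-0.2],[1,-3,1,-9,-0.3],[1,-4,1,-12,-0.4],[1,-4,1,-12,-0.5]]' |grep -E 'eef|ft'
python3 -m pendant '[[1,-1,0,0,-0.12],[1,-2,0,0,-0.24],[1,-3,0,0,-0.36],[1,-3,0,0,-0.48],[1,-3,0,0,-0.6]]' |grep -E 'eef|ft'
python3 -m pendant '[[1,0,0,0,-0.1],[1,0,0,0,-0.1],[1,0,0,0,-0.1]]' |grep -E 'eef|ft'
python3 - <<'E'
from h import *
go(bp(-68,.15))
from plant import cams
import cv2
g=cams.grab_frame('wrist');np.savez('pics/w5.npz',K=g['intrinsics'],R=g['R'],t=g['t'])
cv2.imwrite('pics/w5.png',cv2.resize(g['pixels'][...,::-1],(800,600)))
E
```

```text
eef_pos: [0.4992, -0.1373, 0.0469]
ft_force: [-0.2, -0.2, -0.8]
eef_pos: [0.4743, -0.1674, 0.1796]
ft_force: [0.9, -0.8, 0.7]
eef_pos: [0.4546, -0.1902, 0.1723]
ft_force: [0.5, 1.0, 0.8]
eef_pos: [0.4548, -0.1897, 0.1722]
ft_force: [2.2, 0.1, 0.1]
t 13.4167 pos [ 0.4548 -0.1897  0.1722] head 95.32 tilt [ 0. -0. -1.] F [2.17 0.1  0.08] w 0.002557425139442825 q6 -0.59
    [ 3.04 11.23  2.22] -0.291
```

View pics/w5.png

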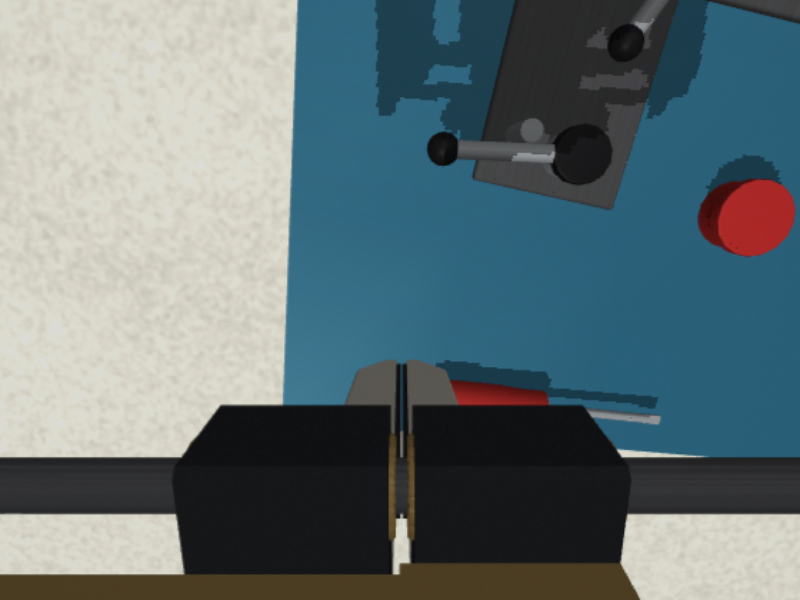

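Wrist view: the lever, from ball (443,148) to cap (582,154), lies against the stop pin at (532,130). The spoke ball is at (626,43), so I'll check that the turntable did not move.

```bash
python3 - <<'E'
from h import *
d=np.load('pics/w5.npz');f=(d['K'],d['R'],d['t'])
an=lambda e:np.degrees(np.arctan2(e[1],e[0])).round(1)
q=lambda u,v,z:ray(f,(u+.5)*.7-.5,(v+.5)*.7-.5,z)
b=q(626,43,.036);print(b,an(b-[.6257,.0745])+135,an(q(443,148,.04)-q(582,154,.046)))
E
```

```text
[ 0.55939546 -0.04454752] 15.900000000000006 -177.2
```

```bash
python3 -c "
from plant import order
print(order.job_done())"
```

```text
the job is handed in; nothing more can be done
None
```

The job is handed in with the chip under the lens to within about half a degree (roughly 0.5 mm sideways) by my camera measurement, the brake lever against its stop pin, and the gripper clear of everything; the hand-in gave no verdict.

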